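# Check a cab air filter against the work lamp

## Robot

A 6-joint arm with a two-finger parallel gripper is mounted at the origin on the work surface. World frame = base frame: x ahead of the robot, y to its left, z up, the work surface at z = 0. Lengths are in m, angles in rad, forces in N, time in s.
With the tool pointing down it reaches from about 0.4 to 0.925 m from the base axis. Payload 3.4 kg.
Tool frame: the origin (TCP) lies on the centre line of the jaws, within the pads' length; the fingertips stand 8 mm ahead of it and the grasp point (between the pads) lies 11 mm behind it (bot.tip_extent is the distance from the TCP to the fingertips, in m); z points along the fingers, y is the line along which they close (so a half turn about z gives the same grasp; the last joint's range is limited). The gripper opens to 85 mm and grips with 20 to 120 N. Pads are 22 mm wide; open, the fingers measure 114 mm over their backs; the gripper's body (76 mm by 85 mm) begins 54 mm behind the grasp point. The pads swing forward as they close: fully open they stand 13 mm farther back than shut.
Start: joints at [-1.292, 0.307, 1.506, -0, 1.328, -0.073], TCP at [0.198, -0.54, 0.239] pointing down, gripper open.
Joint ranges: [-3.12, 3.12], [-1.05, 2.28], [0.14, 2.33], [-1.42, 4.57], [0.1, 2.73], [-2.68, 2.68]. Speed limits (rad/s): [2.57, 2.57, 3.14, 3.14, 3.14, 3.14].

## Interface

Orientations are given as a rotation vector (axis times angle).
In Python, from station import bot gives the robot as it stands. The module is installed in compiled form; this text tells all that it offers.
- The arm moves only by the shell command python3 -m creep 'ROWS' [FORCE]. ROWS is JSON, a list of rows, each a list of 7 numbers: the shift along the tool's x, y, z as a fraction of full scale, then the turn, a rotation vector about the tool's x, y, z as a fraction of full scale, then the finger opening in mm, from 0 to 85.4. A call has exactly 8 rows; each row is the pose to reach, as a shift and turn from the pose commanded when the call began, along the tool's axes at that moment, turning the shorter way round; what a row does not reach only later rows make up. Full scale, the value 1, is 200 mm for a shift and 180 degrees for a turn. A row lasts 1/12 s, in which the tool goes at most 41.7 mm and 7.16 degrees, less where a joint would pass 70% of its speed; a pose out of reach is approached as far as the arm can. A call with a number of a shift or a turn outside -1 to 1 is refused whole. A call with a gripper value outside its range is refused whole. The fingers move at their own pace and stop on an object; FORCE is the grip in N (left out, the last holds). Time passes only in rows, so rows that repeat a pose let the fingers close, or fill a call up. It gives the time, the measured TCP pose, the force, the opening and the grip force at its end, in the units of the state.
- bot.sense(): the state, without advancing time (a new reading comes with each control period).
- bot.grab_frame(name): name is "scene" or "top" or "wrist"; returns the picture (480x640x3 uint8, red, green, blue); there is no depth.
- bot.camera_info(name): a dict with "vertical_fov" (degrees; the focal length in pixels is half the picture's height over the tangent of half this angle, whatever the lens; pixels are square), "cx", "cy" (the principal point, pixels), "camera_from_world" (4x4, takes a point from world to camera coordinates); the wrist camera has in their place "T_tool_cam" (4x4, takes a point from camera to tool coordinates, whose origin is the TCP and whose axes are the flange's). Camera axes: x right, y down, z forward; pixel columns grow to the right and rows downward; lengths in m; the calibration is good to about 2 mm. A picture is of the moment at which its call begins: read the wrist's pose just before it. camera_info takes no time and is no camera call.
- bot.hand_in(): hands the job in; it is judged then, once.
Trained networks look in the newest picture that a camera, given by its name, has taken for a name from the list of things; names that differ only in an ending like _2 or _b are one class to them, and where a whole thing is asked for, a point or a joint stands for the part that bears it (a point fixed in the world has none). Each returns a list of dicts, best first, with "confidence" (0 to 1); they miss things now and then, are a little off and sometimes report something else, mostly with a low value. They report only what shows in the picture. A call takes as long as a camera call. They do not tell look-alikes from the thing itself.
- bot.regions_of(camera, target): "pixels" (480x640 bool, what is visible of it) and "rect" ([centre column, centre row, width, height] in pixels, round what is visible of it).
The state is a dict: "t": time; "joint_pos": joint angles; "qvel": joint speeds; "tau": joint torques, N m; "eef_pos": TCP position; "ee_rot": TCP orientation; "force": force on the tool from outside, world axes, zero at the start; "moment": the same for the moment, N m; "opening": finger opening in m; "grip_force": force on a finger pad.
Only numpy, scipy, OpenCV 4.12 (cv2) and the standard library are available. Lean on these libraries where they do the work, as an engineer would, in place of code of your own. Each camera call takes 0.05 s, during which the arm holds its last target. There are 200 camera calls.

## Task

The air-filter box of a tractor cab stands on the bench: swing its handled flap right back, past upright, so that it stays open, then draw the panel filter inside, which has a pull rib on its top edge, up out of its slot. Hold the filter up to the work lamp to see whether light comes through: upright, its broad face square to the lamp, centred on the lamp glass and about a hand's breadth (80 to 100 mm) in front of it. Finish there, still holding the filter clear of everything else, with the flap left open and neither the lamp touched nor the can, bush and wrench shifted.

Things in the scene. Friction and masses are not known exactly. Their poses are not given: they have to be found in the camera images.
- filter_box: Grey sheet-steel filter box, 160 (x) x 150 (y) x 140 mm high, walls 5 mm, open at the top under its flap, fixed to the bench left or right of the middle, the lamp on the other side. Origin: centre of its underside; z up; -x roughly faces the robot. On +y a spigot 76 mm across sticks out 30 mm; feet reach 21 mm beyond both y sides. Inside, guides 14 mm long at both x ends, up to z = 105 mm.
- flap (a joint): Flap hinge, rad: 0 shut flat on the box, growing as its front (-x) edge rises and swings back, 1.57 upright, 1.95 the stop. Friction hinge (0.22 N m): it stays wherever it is left; at the start it may be up to 0.2 open. The flap is a sheet 164 x 154 x 5 mm, 0.16 kg, its mid-plane through the hinge line.
- flap_bar (a point): Middle of the grip of the flap's U-shaped steel handle: a round bar 10 mm in diameter, 90 mm long between its legs, lying along the box's y. It moves with the flap: with the flap shut it is 152 mm towards the box's -x from the hinge line and 37 mm above it (its centre is 34 mm above the flap's top face and 14 mm in from the front edge).
- flap_hinge (a point): Middle of the flap's hinge line, on the box at its x = 85 mm, y = 0, z = 143 mm; the line runs along the box's y. Axes as the box's.
- filter: Loose panel filter, white pleats in a black plastic frame, 140 (x) x 22 (y) x 95 mm high (z), 0.13 to 0.22 kg. Origin: centre of its underside. At first hidden in the middle of the box, on edge, its origin 9 mm above the box's, its x along the box's x, 2.5 to 3 mm play in the guides. On top a black pull rib 60 (x) x 12 (y) mm, from z = 95 to 123 mm; 64 mm free on each side of it.
- filter_center (a point): Centre of the filter's broad pleated face, 47.5 mm above the filter's underside, mid-thickness. Axes as the filter's: y is square to the broad face.
- lamp: LED work lamp on a tubular steel stand, fixed to the bench. Origin: on the bench under the lamp head; z up; it shines towards its -x, roughly at the robot. The head is a black slab 30 mm thick (x), 130 mm wide (y), from z = 116 to 214 mm. The stand's two feet lie along x at y = +-78 mm, from x = -68 to 93 mm, 16 mm high.
- lamp_glass (a point): Centre of the lamp's lit rectangular glass (108 x 76 mm), on the face of the head, 165 mm above the bench. Axes as the lamp's: -x points straight out of the glass.
- can: Bystander: upright pale spray can, 66 mm in diameter, 170 mm high. Origin: centre of its underside.
- bush: Bystander: brass bush (tube), 60 mm in diameter, 48 mm high. Origin: centre of its underside.
- wrench: Bystander: steel wrench lying flat, 180 mm long, 9 mm high. Origin near its middle, on the bench.
There are look-alikes about, which are no part of the job. Several things have the shape of the filter_box; the one meant has the colours described above.

How it is judged:
On the way, in this order (a step that is already met when the one before it is completed fails the run):
1. the flap is swung back past upright while the filter still stands in its slot (value of joint flap above 1.58 rad and z of filter in the frame of filter_box below 0.02 m), for 0.2 s.
2. the filter, held by the fingers, is drawn up clear of the box's rim with the flap still open (z of filter in the frame of filter_box above 0.141 m and contact force between filter and the fingers above 0.6 N and value of joint flap above 1.58 rad), for 0.1 s.
At the end, for the whole second after the job is handed in: Filter held still by the fingers alone, upright within 17 deg, face square to the lamp within 14 deg, centre 50 to 140 mm before the glass and within 25 mm of its centre sideways and in height; touching neither box nor lamp; flap open past upright (over 1.58 rad) (x of filter_center in the frame of lamp_glass between -0.14 and -0.05 m and y of filter_center in the frame of lamp_glass between -0.025 and 0.025 m and z of filter_center in the frame of lamp_glass between -0.025 and 0.025 m and angle between the y axis of filter and the x axis of lamp_glass, either way round below 0.25 rad and angle between filter's own z axis and vertical below 0.3 rad and contact force between filter and the fingers above 0.6 N and contact force between filter and filter_box below 0.05 N and contact force between filter and lamp below 0.05 N and height (world z) of filter above 0.07 m and linear speed of filter below 0.03 m/s and value of joint flap above 1.58 rad); the arm keeps its last pose, push and grip.
It fails at once if the can, bush or wrench is shifted more than 25 mm (distance of any of can, bush, wrench from where it was at the start of the episode above 0.025 m).
It fails at once if the lamp is touched (more than 1 N) (contact force between lamp and anything else above 1 N).
It also fails if it takes over 64 s, if anything falls off the work surface, if the arm or the gripper's body presses on something with over 40 N, if the wrist force passes 120 N, or if a joint passes its speed limit or range.

## Working session

There is one attempt and no reset: what is moved stays moved. The work goes in short steps, Python scripts to look and compute and a shell command to move; the robot and the scene stay as the last step left them, time stands still between calls to the robot, and variables do not carry over. Pictures are saved under pics/ and viewed, at most 10 in all, crops included, and the job is handed in when it is done.

```bash
mkdir -p pics; cat > h.py <<'E'
import numpy as np,cv2
from station import bot
from scipy.spatial.transform import Rotation as R
def cam(n):
    c=bot.camera_info(n); f=240/np.tan(np.radians(c["vertical_fov"])/2)
    return f,c["cx"],c["cy"],np.array(c["camera_from_world"])
def ray(n,u,v):
    f,cx,cy,T=cam(n); d=T[:3,:3].T@np.array([(u-cx)/f,(v-cy)/f,1]); return -T[:3,:3].T@T[:3,3],d
def atz(n,u,v,z):
    o,d=ray(n,u,v); return o+d*(z-o[2])/d[2]
def proj(n,p):
    f,cx,cy,T=cam(n); q=T[:3,:3]@np.array(p)+T[:3,3]; return f*q[0]/q[2]+cx,f*q[1]/q[2]+cy
E
python3 - <<'E'
from h import *
for n in("scene","top"):
    im=bot.grab_frame(n); cv2.imwrite(f"pics/{n}0.png",im[:,:,::-1])
    f,cx,cy,T=cam(n); print(n,f,cx,cy,(-T[:3,:3].T@T[:3,3]).round(3),T[:3,:3].round(2).tolist())
    for t in("filter_box","lamp","flap_bar","can","bush","wrench"):
        for r in bot.regions_of(n,t)[:3]: print(t,round(r["confidence"],2),np.round(r["rect"]))
s=bot.sense();print({k:np.round(v,3) for k,v in s.items()})
print(bot.camera_info("wrist"))
E
```

```text
scene 468.60478946450434 314.8719851886469 239.00325341608553 [ 0.236 -0.029  1.061] [[0.13, -0.99, -0.01], [-0.94, -0.13, -0.31], [0.31, 0.05, -0.95]]
filter_box 0.86 [202. 217. 117. 106.]
filter_box 0.71 [137. 345. 134. 113.]
lamp 0.72 [445. 238. 103.  79.]
flap_bar 0.94 [127. 345. 114. 114.]
flap_bar 0.69 [199. 204.  96.  82.]
can 0.63 [353. 166.  32.  55.]
bush 0.79 [326. 297.  24.  30.]
bush 0.53 [443. 240.  98.  76.]
wrench 0.75 [340. 244.  26.  73.]
top 523.7909177307738 318.6732808347247 245.33458056936837 [0.354 0.03  1.151] [[0.0, -1.0, 0.0], [-0.98, -0.01, -0.17], [0.17, -0.0, -0.98]]
filter_box 0.65 [154. 375. 130. 114.]
filter_box 0.56 [200. 226. 111. 104.]
lamp 0.72 [452. 222. 106.  87.]
flap_bar 0.72 [145. 378. 111. 114.]
bush 0.91 [339. 299.  37.  27.]
wrench 0.79 [347. 236.  12.  79.]
{'t': np.float64(0.7), 'joint_pos': array([-1.292,  0.307,  1.506, -0.   ,  1.328, -0.074]), 'qvel': array([-0.002, -0.001,  0.   ,  0.002, -0.   , -0.001]), 'tau': array([ 1.0000e-03, -4.5729e+01, -2.5228e+01,  0.0000e+00,  1.0000e-03,
        0.0000e+00]), 'eef_pos': array([ 0.198, -0.54 ,  0.239]), 'ee_rot': array([ 3.093,  0.55 , -0.   ]), 'force': array([ 0.436, -0.32 , -0.812]), 'moment': array([-0.004,  0.014,  0.012]), 'grip_force': np.float64(0.0), 'opening': np.float64(0.085)}
{'vertical_fov': 70.09729126006546, 'cx': 315.96761011264357, 'cy': 235.94465701513573, 'T_tool_cam': array([[-1.34621472e-04, -9.49624268e-01, -3.13390700e-01,
         8.02360189e-02],
       [ 9.99999272e-01,  2.47867090e-04, -1.18064122e-03,
        -8.49115072e-04],
       [ 1.19884480e-03, -3.13390631e-01,  9.49623544e-01,
        -1.35074742e-01],
       [ 0.00000000e+00,  0.00000000e+00,  0.00000000e+00,
         1.00000000e+00]])}
```

View pics/scene0.png

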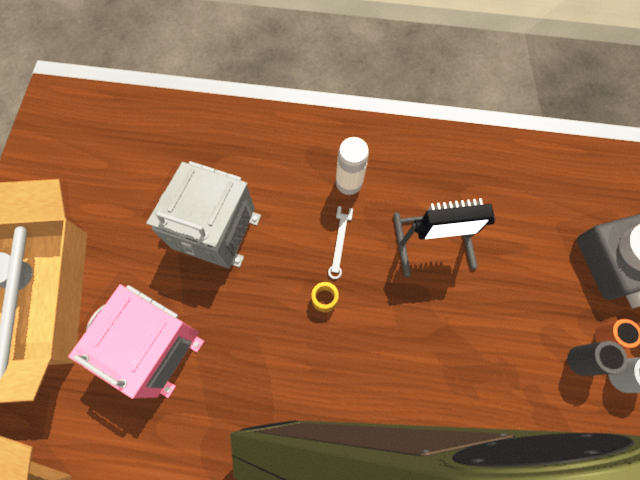

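View pics/top0.png

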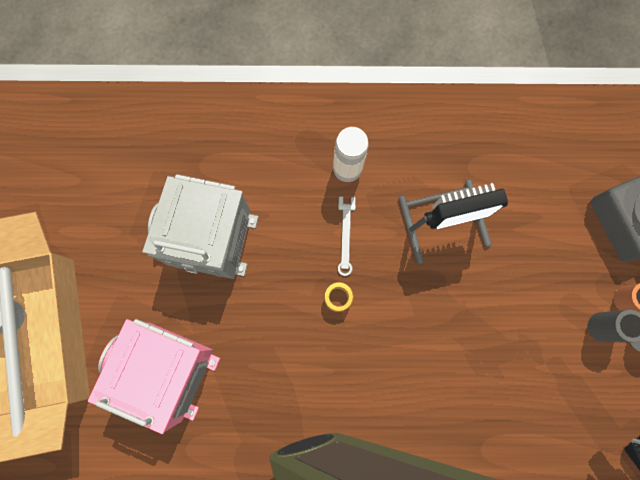

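The grey box (scene ~(202,217), top ~(200,226)) is the target and the pink one is a look-alike. The lamp is at about (455,225) in both pictures. I'll enlarge the box and lamp for accurate corners.

```bash
python3 - <<'E'
import cv2,numpy as np
o=np.zeros((600,800,3),np.uint8)
for i,(n,b,l) in enumerate((("top",(135,165),(390,165)),("scene",(135,150),(385,180)))):
    im=cv2.imread(f"pics/{n}0.png")
    for j,(x,y) in enumerate((b,l)):
        c=cv2.resize(im[y:y+120,x:x+133],None,fx=3,fy=2.5,interpolation=cv2.INTER_CUBIC)
        c=cv2.resize(im[y:y+100+20,x:x+133],(400,300),interpolation=cv2.INTER_CUBIC)
        o[i*300:i*300+300,j*400:j*400+400]=c
        for k in range(0,133,20): cv2.putText(o,str(x+k),(j*400+k*3,i*300+9),0,.32,(0,255,255))
        for k in range(10,120,20): cv2.putText(o,str(y+k),(j*400,i*300+int(k*2.5)),0,.32,(0,255,255))
cv2.imwrite("pics/z.png",o)
E
```

```text
(no output)
```

View pics/z.png

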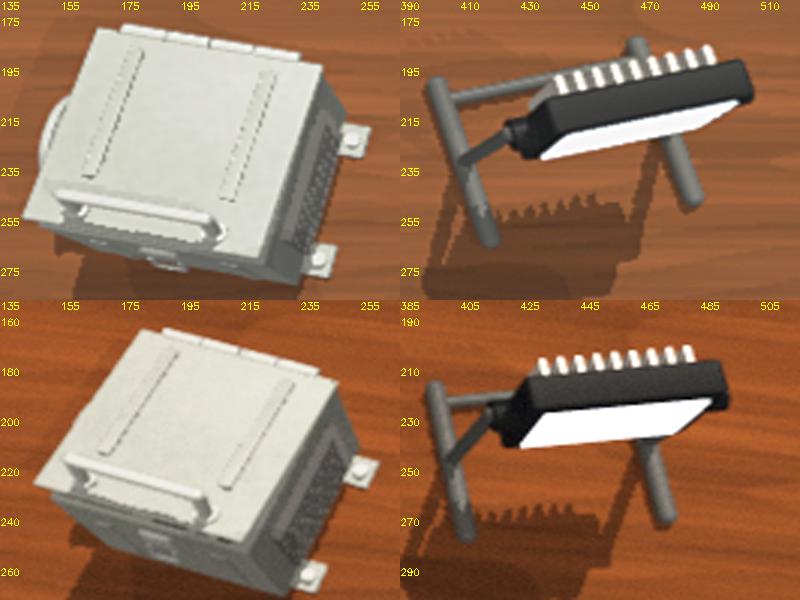

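```bash
cat > fit.py <<'E'
from h import *
from scipy.optimize import least_squares
A=np.array
def boxpts(p):
    x,y,w,th=p; out=[]
    c,s=np.cos(th),np.sin(th)
    for a,b,z in((2,77,2.5),(2,-77,2.5),(166,-77,2.5),(166,77,2.5),(152,45,37),(152,-45,37)):
        q=A([85-(a*c-z*s),b,143+a*s+z*c])/1000
        out.append(A([x,y,0])+R.from_euler('z',w).apply(q))
    return out
ob={"top":[(167.6,176.2),(242.1,190.6),(222.4,268.2),(143,252.2),(155.6,243.4),(206.5,253.8)],
"scene":[(181.6,162),(247.4,182),(215.8,248),(146.6,224),(158.3,214.4),(203.2,228)]}
def lpts(p):
    x,y,w=p
    return [A([x,y,.165])+R.from_euler('z',w).apply(A([0,b,z])) for b,z in((.054,-.038),(-.054,-.038),(-.054,.038),(.054,.038))]
def L(X,Y,n):
    return ((390 if n=="top" else 385)+(X-400)/3.0075,(165 if n=="top" else 180)+Y/2.5)
ol={"top":[L(*q,"top") for q in((540,160),(708,125),(742,100),(562,126))],
"scene":[L(*q,"scene") for q in((520,147),(676,132),(713,98),(540,112))]}
def fit(f,o,p0):
    r=least_squares(lambda p:np.concatenate([np.subtract(proj(n,q),uv) for n in o for q,uv in zip(f(p),o[n])]),p0,loss="soft_l1")
    print(r.x.round(4)); 
    for n in o: print(n,np.round([np.subtract(proj(n,q),uv) for q,uv in zip(f(r.x),o[n])],1).tolist())
    return r.x
if __name__=="__main__":
    b=fit(boxpts,ob,[.4,.27,0,.1]); l=fit(lpts,ol,[.4,-.25,0])
    for n in("can","bush"):
        pass
    print(atz("top",339,299,.048),atz("top",352,140,.17),atz("top",347,205,.009),atz("top",345,270,.009))
    print("pink",[atz("top",*q,.146).round(3) for q in((95,400),(163,430),(137,322))])
    print("box corners",[q.round(3) for q in boxpts(b)])
E
python3 fit.py
```

```text
[ 0.5727  0.2694 -0.1893  0.1549]
top [[-0.4, 0.0], [0.6, 0.1], [-0.2, 0.4], [-0.2, 0.8], [1.0, 0.1], [-2.1, -1.0]]
scene [[0.2, -0.4], [0.3, -0.0], [0.8, -0.9], [-0.4, 0.0], [1.1, 0.2], [-1.5, 0.3]]
[ 0.5851 -0.2624  0.2323]
top [[0.6, -2.0], [-3.3, 0.1], [-1.4, 0.8], [2.6, 3.1]]
scene [[0.4, -1.7], [-0.6, -0.5], [-0.4, 0.4], [2.2, 0.0]]
[ 0.4338749  -0.01653626  0.048     ] [ 0.73783407 -0.03772116  0.17      ] [ 0.64716766 -0.03663013  0.009     ] [ 0.5002524 -0.0315108  0.009    ]
pink [array([0.238, 0.439, 0.146]), array([0.186, 0.311, 0.146]), array([0.382, 0.371, 0.146])]
box corners [array([0.669, 0.329, 0.146]), array([0.64 , 0.178, 0.146]), array([0.481, 0.209, 0.171]), array([0.51 , 0.36 , 0.171]), array([0.523, 0.325, 0.203]), array([0.506, 0.236, 0.203])]
```

```bash
cat > w.py <<'E'
# usage: w.py x y z yawY [pitch] ... -> rows from the present pose; tool y at world yaw yawY, tool z down
from h import *; import sys
def rot(yaw,pitch=0):
    y=np.array([np.cos(yaw),np.sin(yaw),0]); z=np.array([0,0,-1.]); x=np.cross(y,z)
    return R.from_matrix(np.c_[x,y,z])*R.from_rotvec([pitch,0,0])
def show(pts):
    s=bot.sense(); p=s["eef_pos"]; r=R.from_rotvec(s["ee_rot"]); 
    for q in pts:
        t=min((rot(q[3]+k*np.pi,(q[4] if len(q)>4 else 0)*(1-2*k)) for k in(0,1)),key=lambda t:(r.inv()*t).magnitude()) 
        v=np.r_[r.inv().apply(np.array(q[:3])-p)/.2,(r.inv()*t).as_rotvec()/np.pi]; print(v.round(4).tolist())
    print("t",s["t"].round(2),"pos",p.round(4),"yawY",np.degrees(np.arctan2(*r.as_matrix()[1::-1,1])).round(1),"z",r.as_matrix()[:,2].round(3),"F",s["force"].round(1),"op",s["opening"].round(4),"g",s["grip_force"].round(1),"q",s["joint_pos"].round(2))
if __name__=="__main__": show([[float(a) for a in b.split(",")] for b in sys.argv[1:]])
E
python3 w.py .38,-.22,.38,-.189 .51,.28,.36,-.189
```

```text
[1.4047, -1.1876, -0.7033, 0.0, 0.0, -0.3279]
[2.8765, -3.3105, -0.6034, 0.0, 0.0, -0.3279]Traceback (most recent call last):
  File "w.py", line 12, in <module>
    if __name__=="__main__": show([[float(a) for a in b.split(",")] for b in sys.argv[1:]])
                             ~~~~^^^^^^^^^^^^^^^^^^^^^^^^^^^^^^^^^^^^^^^^^^^^^^^^^^^^^^^^^^
  File "w.py", line 11, in show
    print("t",s["t"].round(2),"pos",p.round(4),"yawY",np.degrees(np.arctan2(*r.as_matrix()[1::-1,1])).round(1),"z",r.as_matrix()[:,2].round(3),"F",s["force"].round(1),"op",s["opening"].round(4),"g",s["grip_force"].round(1),"q",s["joint_pos"].round(2))
              ^^^^^^^^^^^^
AttributeError: 'float' object has no attribute 'round'
```

```bash
sed -i 's/s\["t"\].round(2)/round(s["t"],2)/; s/s\["opening"\].round(4)/np.round(s["opening"],4)/; s/s\["grip_force"\].round(1)/np.round(s["grip_force"],1)/' w.py
python3 -m creep '[[0.1,-0.05,-0.2,0,0,-0.03,85],[0.25,-0.2,-0.4,0,0,-0.07,85],[0.42,-0.35,-0.55,0,0,-0.1,85],[0.6,-0.5,-0.7,0,0,-0.14,85],[0.75,-0.65,-0.7,0,0,-0.18,85],[0.9,-0.8,-0.7,0,0,-0.21,85],[1,-0.9,-0.7,0,0,-0.25,85],[1,-0.9,-0.7,0,0,-0.27,85]]' 25; python3 w.py .43,0,.37,-.189 .51,.28,.35,-.189
```

```text
t: 1.37
eef_pos: [0.3246, -0.2991, 0.3805]
ee_rot: [2.586, 1.781, 0.002]
force: [1.4, -0.5, 0.2]
opening: 0.085
grip_force: 0.0
[1.585, -0.0406, 0.0529, 0.0006, -0.0001, -0.0558]
[3.0356, -0.1659, 0.1533, 0.0006, -0.0001, -0.0558]
t 1.37 pos [ 0.3246 -0.2991  0.3805] yawY -20.9 z [ 0.002 -0.    -1.   ] F [ 1.4 -0.5  0.2] op 0.085 g 0.0 q [-0.84  0.03  1.51  0.    1.6  -0.48]
```

```bash
python3 -m creep '[[0.15,0,0,0,0,0,85],[0.35,0,0,0,0,-0.02,85],[0.55,-0.02,0.02,0,0,-0.03,85],[0.75,-0.03,0.03,0,0,-0.05,85],[0.95,-0.04,0.03,0,0,-0.056,85],[1,-0.04,0.04,0,0,-0.056,85],[1,-0.04,0.04,0,0,-0.056,85],[1,-0.04,0.04,0,0,-0.056,85]]'; python3 -m creep '[[0.2,0,0,0,0,0,85],[0.4,0,0,0,0,0,85],[0.6,0,0,0,0,0,85],[0.8,0,0,0,0,0,85],[1,0,0,0,0,0,85],[1,0,0,0,0,0,85],[1,0,0,0,0,0,85],[1,0,0,0,0,0,85]]';python3 w.py .5145,.2805,.27,-.189  .5145,.2805,.192,-.189
```

```text
t: 2.03
eef_pos: [0.3888, -0.1125, 0.3714]
ee_rot: [2.424, 1.997, -0.001]
force: [-0.2, 0.2, 0.1]
opening: 0.0851
grip_force: 0.0
t: 2.7
eef_pos: [0.4278, 0.0821, 0.3711]
ee_rot: [2.427, 1.993, -0.002]
force: [-0.3, 0.6, 0.0]
opening: 0.085
grip_force: 0.0
[1.0584, 0.232, 0.5039, -0.0001, 0.0005, -0.0022]
[1.059, 0.2321, 0.8939, -0.0001, 0.0005, -0.0022]
t 2.7 pos [0.4278 0.0821 0.3711] yawY -11.2 z [-0.001 -0.001 -1.   ] F [-0.3  0.6  0. ] op 0.085 g 0.0 q [ 0.09  0.02  1.53 -0.    1.58  0.29]
```

```bash
python3 -m creep '[[0.2,0.05,0,0,0,0,85],[0.4,0.1,0.1,0,0,0,85],[0.6,0.15,0.2,0,0,0,85],[0.8,0.2,0.3,0,0,0,85],[1,0.23,0.35,0,0,0,85],[1,0.23,0.35,0,0,0,85],[1,0.23,0.35,0,0,0,85],[1,0.23,0.35,0,0,0,85]]'; python3 w.py .5145,.2805,.27,-.189  .5145,.2805,.192,-.189; python3 - <<'E'
from h import *
s=bot.sense(); im=bot.grab_frame("wrist")
c=bot.camera_info("wrist"); f=240/np.tan(np.radians(c["vertical_fov"])/2)
W=np.eye(4);W[:3,:3]=R.from_rotvec(s["ee_rot"]).as_matrix();W[:3,3]=s["eef_pos"]
M=np.linalg.inv(W@c["T_tool_cam"]); print(M.tolist())
from fit import *
b=[.5727,.2694,-.1893,.1549]
im=im[:,:,::-1].copy()
P=[ (M@np.r_[q,1])[:3] for q in boxpts(b)]; P=[(int(f*q[0]/q[2]+c["cx"]),int(f*q[1]/q[2]+c["cy"])) for q in P]; print(P)
for i,j in((0,1),(1,2),(2,3),(3,0),(4,5)): cv2.line(im,P[i],P[j],(0,0,255),1)
cv2.imwrite("pics/w1.png",im)
E
```

```text
t: 3.37
eef_pos: [0.5121, 0.2687, 0.3007]
ee_rot: [2.428, 1.992, -0.004]
force: [-0.2, -0.6, 0.4]
opening: 0.0853
grip_force: 0.0
[0.0607, 0.0003, 0.1536, -0.0003, 0.0007, -0.0025]
[0.0615, 0.0007, 0.5436, -0.0003, 0.0007, -0.0025]
t 3.37 pos [0.5121 0.2687 0.3007] yawY -11.3 z [-0.001 -0.002 -1.   ] F [-0.2 -0.6  0.4] op 0.0853 g 0.0 q [ 0.41  0.27  1.4  -0.    1.47  0.61]
[[0.9806626203890714, -0.19570183669106542, -0.001271254256902175, -0.4484475001240205], [-0.18536915367432694, -0.9309294752994467, 0.3146563027888727, 0.2852473947269241], [-0.06276226444055243, -0.3083360230891659, -0.9492048224845117, 0.5541192279106449], [0.0, 0.0, 0.0, 1.0]]
[(495, 110), (469, 285), (295, 300), (289, 111), (316, 160), (317, 282)]
```

View pics/w1.png

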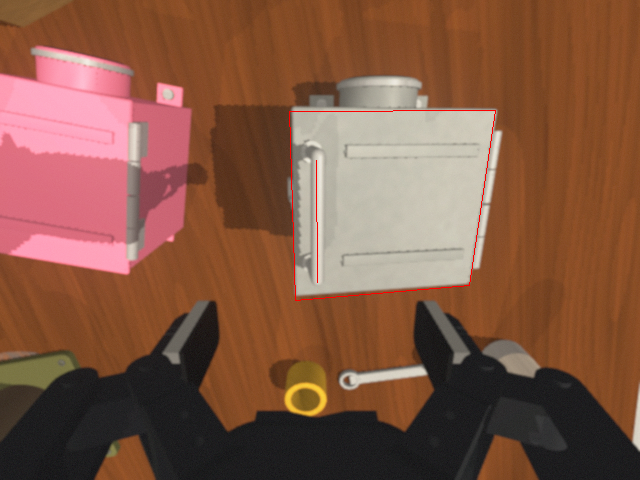

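```bash
python3 -m creep '[[0.06,0,0.1,0,0,0,60],[0.06,0,0.25,0,0,0,60],[0.06,0,0.4,0,0,0,50],[0.06,0,0.5,0,0,0,40],[0.06,0,0.54,0,0,0,40],[0.06,0,0.54,0,0,0,30],[0.06,0,0.54,0,0,0,10],[0.06,0,0.54,0,0,0,0]]' 25; python3 -m creep '[[0,0,0,0,0,0,0],[0,0,0,0,0,0,0],[0,0,0,0,0,0,0],[0,0,0,0,0,0,0],[0,0,0,0,0,0,0],[0,0,0,0,0,0,0],[0,0,0,0,0,0,0],[0,0,0,0,0,0,0]]';  cat > arc.py <<'E'
import sys; from w import *
# TCP poses for flap angles, tool vertical; offset by bar-vs-TCP held now
th0=float(sys.argv[1]); H=np.array([.5727,.2694,.143])+R.from_euler('z',-.1893).apply([.085,0,0])
ex=R.from_euler('z',-.1893).apply([1,0,0])
def bar(t): p=t+.2388; return H-ex*.1564*np.cos(p)+np.array([0,0,.1564*np.sin(p)])
s=bot.sense(); d=s["eef_pos"]-bar(th0)
print("off",d.round(4))
show([[*(bar(float(a))+d),-.1893] for a in sys.argv[2:]])
E
python3 arc.py .155 .25 .35 .45 .55 .65 .75 .85 .95
```

```text
t: 4.08
eef_pos: [0.5157, 0.2821, 0.1956]
ee_rot: [2.426, 1.992, 0.007]
force: [-0.8, -2.7, -1.0]
opening: 0.0085
grip_force: 25.9
t: 4.75
eef_pos: [0.515, 0.2823, 0.1939]
ee_rot: [2.425, 1.994, 0.002]
force: [3.6, -3.8, -0.8]
opening: 0.0092
grip_force: 25.7
off [ 0.0006  0.0017 -0.0092]
[0.0002, 0.0319, -0.0671, 0.0008, 0.0001, -0.0017]
[0.0004, 0.0722, -0.1341, 0.0008, 0.0001, -0.0017]
[0.0006, 0.1189, -0.1967, 0.0008, 0.0001, -0.0017]
[0.0009, 0.1717, -0.2543, 0.0008, 0.0001, -0.0017]
[0.0012, 0.23, -0.3064, 0.0008, 0.0001, -0.0017]
[0.0015, 0.2932, -0.3524, 0.0008, 0.0001, -0.0017]
[0.0018, 0.3607, -0.3919, 0.0008, 0.0001, -0.0017]
[0.0022, 0.4317, -0.4245, 0.0008, 0.0001, -0.0017]
t 4.75 pos [0.515  0.2823 0.1939] yawY -11.2 z [ 0.003 -0.001 -1.   ] F [ 3.6 -3.8 -0.8] op 0.0092 g 25.7 q [ 0.43  0.36  1.55 -0.    1.23  0.63]
```

```bash
python3 -m creep '[[0,0.032,-0.067,0,0,0,0],[0,0.072,-0.134,0,0,0,0],[0,0.119,-0.197,0,0,0,0],[0,0.172,-0.254,0,0,0,0],[0,0.23,-0.306,0,0,0,0],[0,0.293,-0.352,0,0,0,0],[0,0.361,-0.392,0,0,0,0],[0,0.361,-0.392,0,0,0,0]]';python3 arc.py .85 .95 1.05 1.15 1.25 1.35 1.45 1.55 1.65 1.75 1.85
```

```text
t: 5.42
eef_pos: [0.584, 0.2683, 0.2749]
ee_rot: [-2.426, -1.994, 0.002]
force: [-7.3, -3.7, 10.7]
opening: 0.0089
grip_force: 26.1
off [-0.0009  0.0013 -0.0067]
[0.0004, 0.0709, -0.0328, -0.0005, 0.0, -0.0018]
[0.0008, 0.1448, -0.0584, -0.0005, 0.0, -0.0018]
[0.0013, 0.2208, -0.0765, -0.0005, 0.0, -0.0018]
[0.0017, 0.2983, -0.0869, -0.0005, 0.0, -0.0018]
[0.0022, 0.3764, -0.0895, -0.0005, 0.0, -0.0018]
[0.0026, 0.4544, -0.0843, -0.0005, 0.0, -0.0018]
[0.0031, 0.5315, -0.0714, -0.0005, 0.0, -0.0018]
[0.0035, 0.6069, -0.0508, -0.0005, 0.0, -0.0018]
[0.0039, 0.6799, -0.0228, -0.0005, 0.0, -0.0018]
[0.0043, 0.7497, 0.0124, -0.0005, 0.0, -0.0018]
t 5.42 pos [0.584  0.2683 0.2749] yawY -11.2 z [-0.001  0.    -1.   ] F [-7.3 -3.7 10.7] op 0.0089 g 26.1 q [0.36 0.38 1.3  0.   1.46 0.56]
```

```bash
python3 -m creep '[[0,0.07,-0.03,0,0,0,0],[0,0.145,-0.056,0,0,0,0],[0,0.221,-0.074,0,0,0,0],[0,0.298,-0.085,0,0,0,0],[0,0.376,-0.087,0,0,0,0],[0,0.454,-0.082,0,0,0,0],[0,0.531,-0.07,0,0,0,0],[0,0.531,-0.07,0,0,0,0]]';python3 arc.py 1.55 1.65 1.75 1.85 1.9
```

```text
t: 6.08
eef_pos: [0.6912, 0.2466, 0.2867]
ee_rot: [2.427, 1.991, 0.002]
force: [0.2, -5.0, 4.3]
opening: 0.0083
grip_force: 27.4
off [ 0.0018 -0.0005 -0.009 ]
[0.0006, 0.0753, 0.0209, 0.0009, 0.0002, -0.0023]
[0.0011, 0.1482, 0.0492, 0.0009, 0.0002, -0.0023]
[0.0016, 0.2178, 0.0847, 0.0009, 0.0002, -0.0023]
[0.0019, 0.2512, 0.105, 0.0009, 0.0002, -0.0023]
t 6.08 pos [0.6912 0.2466 0.2867] yawY -11.3 z [ 0.003 -0.001 -1.   ] F [ 0.2 -5.   4.3] op 0.0083 g 27.4 q [ 0.29  0.51  1.06 -0.    1.57  0.48]
```

```bash
python3 -m creep '[[0,0.075,0.021,0,0,0,0],[0,0.148,0.049,0,0,0,0],[0,0.218,0.085,0,0,0,0],[0,0.218,0.085,0,0,0,0],[0,0.218,0.085,0,0,0,0],[0,0.218,0.085,0,0,0,20],[0,0.218,0.085,0,0,0,22],[0,0.218,0.085,0,0,0,22]]';python3 -m creep '[[0,0.0,0,0,0,0,22],[0,0,0,0,0,0,22],[0,0.025,-0.075,0,0,0,22],[0,0.05,-0.15,0,0,0,22],[0,0.075,-0.25,0,0,0,22],[0,0.08,-0.4,0,0,0,22],[0,0.08,-0.55,0,0,0,22],[0,0.08,-0.55,0,0,0,22]]';python3 w.py .50,.283,.39,1.3815; python3 - <<'E'
from h import *
for n in("top","scene"): cv2.imwrite(f"pics/{n}2.png",bot.grab_frame(n)[:,:,::-1])
a=cv2.imread("pics/top2.png")[90:390,100:400];b=cv2.imread("pics/scene2.png")[90:390,100:400]
cv2.imwrite("pics/c2.png",cv2.resize(np.hstack([a,b]),(800,400)))
E
```

```text
t: 6.75
eef_pos: [0.7319, 0.2399, 0.2697]
ee_rot: [2.426, 1.995, 0.003]
force: [1.6, -1.7, 4.1]
opening: 0.0221
grip_force: 1.9
t: 7.42
eef_pos: [0.7483, 0.2384, 0.3858]
ee_rot: [2.424, 1.995, 0.015]
force: [0.8, -0.9, 1.6]
opening: 0.0221
grip_force: 0.0
[-0.0196, -1.2608, -0.0313, 0.0005, -0.0035, 0.4987]
t 7.42 pos [0.7483 0.2384 0.3858] yawY -11.1 z [ 0.009  0.004 -1.   ] F [ 0.8 -0.9  1.6] op 0.0221 g 0.0 q [0.25 0.57 0.71 0.   1.85 0.45]
```

View pics/c2.png

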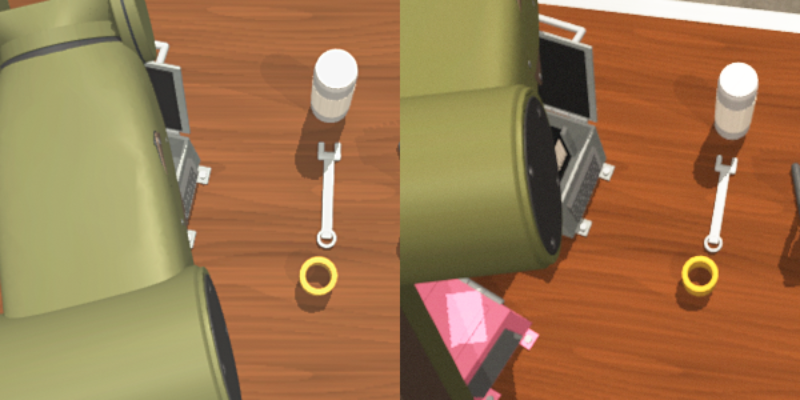

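The flap stands back past upright, with its dark inside facing us, and the filter's pale edge shows in the open box. Now I'll go above the box and look from the wrist.

```bash
python3 -m creep '[[0,-0.1,-0.02,0,0,-0.04,22],[0,-0.25,-0.03,0,0,-0.08,30],[0,-0.4,-0.03,0,0,-0.12,40],[0,-0.6,-0.03,0,0,-0.16,50],[0,-0.8,-0.03,0,0,-0.2,50],[0,-0.9,-0.03,0,0,-0.24,50],[0,-0.9,-0.03,0,0,-0.28,50],[0,-0.9,-0.03,0,0,-0.31,50]]'; python3 w.py .5727,.2694,.38,1.3815
```

```text
t: 8.18
eef_pos: [0.5672, 0.2723, 0.3834]
ee_rot: [-1.198, -2.901, 0.003]
force: [0.5, -0.0, -0.9]
opening: 0.0497
grip_force: 0.0
[-0.0297, 0.0094, 0.0167, -0.0007, -0.0011, -0.189]
t 8.18 pos [0.5672 0.2723 0.3834] yawY 45.1 z [-0.004 -0.    -1.   ] F [ 0.5 -0.  -0.9] op 0.0497 g 0.0 q [ 0.38  0.32  1.13  0.    1.69 -0.41]
```

```bash
python3 -m creep '[[-0.03,0.01,0,0,0,-0.04,50],[-0.03,0.01,0,0,0,-0.08,50],[-0.03,0.01,0,0,0,-0.12,50],[-0.03,0.01,0,0,0,-0.16,50],[-0.03,0.01,0.01,0,0,-0.189,50],[-0.03,0.01,0.01,0,0,-0.189,50],[-0.03,0.01,0.01,0,0,-0.189,50],[-0.03,0.01,0.01,0,0,-0.189,50]]'; python3 w.py .5727,.2694,.2,1.3815 .5727,.2694,.116,1.3815; cat > wc.py <<'E'
from h import *; import sys
s=bot.sense(); im=bot.grab_frame("wrist")[:,:,::-1].copy()
c=bot.camera_info("wrist"); f=240/np.tan(np.radians(c["vertical_fov"])/2)
W=np.eye(4);W[:3,:3]=R.from_rotvec(s["ee_rot"]).as_matrix();W[:3,3]=s["eef_pos"]
M=np.linalg.inv(W@c["T_tool_cam"])
def loop(z,hx,hy,col):
    P=[]
    for a,b in((1,1),(1,-1),(-1,-1),(-1,1)):
        q=M[:3,:3]@(np.array([.5727,.2694,z])+R.from_euler('z',-.1893).apply([a*hx,b*hy,0]))+M[:3,3]; P.append((int(f*q[0]/q[2]+c["cx"]),int(f*q[1]/q[2]+c["cy"])))
    cv2.polylines(im,[np.array(P)],True,col,1)
loop(.14,.08,.075,(0,0,255)); loop(.132,.03,.006,(0,255,0)); loop(.104,.07,.011,(255,255,0))
cv2.imwrite("pics/w3.png",im)
E
python3 wc.py
```

```text
t: 8.85
eef_pos: [0.5756, 0.2688, 0.3815]
ee_rot: [-0.313, -3.124, 0.001]
force: [-0.4, 0.2, -0.2]
opening: 0.05
grip_force: 0.0
[0.0125, 0.0012, 0.9075, -0.0003, -0.0007, -0.0034]
[0.0116, 0.0016, 1.3275, -0.0003, -0.0007, -0.0034]
t 8.85 pos [0.5756 0.2688 0.3815] yawY 78.5 z [-0.002 -0.    -1.   ] F [-0.4  0.2 -0.2] op 0.05 g 0.0 q [ 0.37  0.33  1.13  0.    1.69 -1.  ]
```

View pics/w3.png

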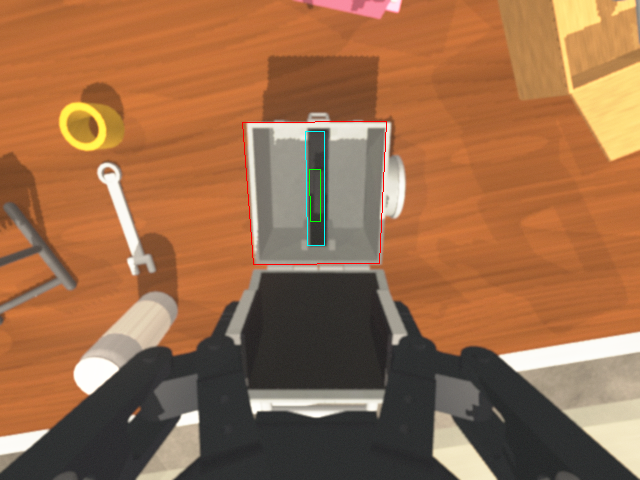

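The overlaid outlines of rim, filter and rib match the picture (rib at ~(316,195)), so I'll descend.

```bash
python3 -m creep '[[0.012,0,0.1,0,0,-0.003,50],[0.012,0,0.25,0,0,-0.003,50],[0.012,0,0.4,0,0,-0.003,50],[0.012,0,0.55,0,0,-0.003,50],[0.012,0,0.7,0,0,-0.003,50],[0.012,0,0.85,0,0,-0.003,50],[0.012,0,0.95,0,0,-0.003,50],[0.012,0,0.95,0,0,-0.003,50]]'; python3 w.py .5727,.2694,.116,1.3815
```

```text
t: 9.57
eef_pos: [0.5704, 0.2678, 0.1873]
ee_rot: [-0.297, -3.118, 0.007]
force: [-0.1, -0.0, -0.2]
opening: 0.0496
grip_force: 0.0
[-0.0128, 0.0119, 0.3565, -0.0017, -0.0028, -0.0002]
t 9.57 pos [0.5704 0.2678 0.1873] yawY 79.1 z [-0.01  -0.004 -1.   ] F [-0.1 -0.  -0.2] op 0.0496 g 0.0 q [ 0.37  0.43  1.45  0.    1.27 -1.01]
```

```bash
python3 -m creep '[[-0.003,0.005,0.1,0,0,0,50],[-0.003,0.005,0.2,0,0,0,50],[-0.003,0.005,0.3,0,0,0,50],[-0.003,0.005,0.35,0,0,0,50],[-0.003,0.005,0.35,0,0,0,50],[-0.003,0.005,0.35,0,0,0,50],[-0.003,0.005,0.35,0,0,0,50],[-0.003,0.005,0.35,0,0,0,50]]' 50; python3 w.py .5727,.2694,.116,1.3815
```

```text
t: 10.23
eef_pos: [0.5759, 0.2704, 0.1245]
ee_rot: [0.296, 3.125, 0.002]
force: [0.0, -0.3, -0.4]
opening: 0.05
grip_force: 0.0
[0.015, -0.0082, 0.0426, 0.0006, 0.0009, 0.0002]
t 10.23 pos [0.5759 0.2704 0.1245] yawY 79.2 z [ 0.003  0.001 -1.   ] F [ 0.  -0.3 -0.4] op 0.05 g 0.0 q [ 0.37  0.49  1.52  0.    1.13 -1.01]
```

```bash
python3 -m creep '[[0.01,-0.006,0.02,0,0,0,50],[0.01,-0.006,0.038,0,0,0,50],[0.01,-0.006,0.038,0,0,0,40],[0.01,-0.006,0.038,0,0,0,25],[0.01,-0.006,0.038,0,0,0,10],[0.01,-0.006,0.038,0,0,0,0],[0.01,-0.006,0.038,0,0,0,0],[0.01,-0.006,0.038,0,0,0,0]]' 50; python3 w.py .5727,.2694,.116,1.3815;  python3 -m creep '[[0,0,0,0,0,0,0],[0,0,0,0,0,0,0],[0,0,0,0,0,0,0],[0,0,-0.05,0,0,0,0],[0,0,-0.1,0,0,0,0],[0,0,-0.15,0,0,0,0],[0,0,-0.2,0,0,0,0],[0,0,-0.2,0,0,0,0]]'; python3 w.py .5727,.2694,.3,1.3815
```

```text
t: 10.9
eef_pos: [0.5727, 0.2693, 0.1152]
ee_rot: [0.296, 3.127, 0.001]
force: [0.4, -0.1, -1.3]
opening: 0.011
grip_force: 51.8
[0.0001, 0.0004, -0.0042, 0.0001, 0.0001, 0.0002]
t 10.9 pos [0.5727 0.2693 0.1152] yawY 79.2 z [ 0.  0. -1.] F [ 0.4 -0.1 -1.3] op 0.011 g 51.8 q [ 0.37  0.49  1.54  0.    1.11 -1.01]
t: 11.57
eef_pos: [0.574, 0.2694, 0.1584]
ee_rot: [0.295, 3.123, 0.002]
force: [0.2, -0.1, -1.5]
opening: 0.0111
grip_force: 51.6
[0.0035, -0.0, -0.708, 0.0006, 0.0014, 0.0003]
t 11.57 pos [0.574  0.2694 0.1584] yawY 79.2 z [ 0.005  0.001 -1.   ] F [ 0.2 -0.1 -1.5] op 0.0111 g 51.6 q [ 0.37  0.45  1.49 -0.    1.2  -1.01]
```

```bash
python3 -m creep '[[0.003,0,-0.1,0,0,0,0],[0.003,0,-0.2,0,0,0,0],[0.003,0,-0.3,0,0,0,0],[0.003,0,-0.4,0,0,0,0],[0.003,0,-0.55,0,0,0,0],[0.003,0,-0.7,0,0,0,0],[0.003,0,-0.86,0,0,0,0],[0.003,0,-0.86,0,0,0,0]]'; python3 w.py .46,.07,.34,1.1 .42,-.12,.33,.6 .4974,-.2827,.2235,.232
```

```text
t: 12.23
eef_pos: [0.5747, 0.27, 0.3352]
ee_rot: [0.295, 3.116, 0.008]
force: [1.5, 0.6, 0.1]
opening: 0.011
grip_force: 51.6
[0.3757, -1.0898, -0.0352, 0.0026, 0.0033, 0.0898]
[0.3946, -2.0607, 0.0083, 0.0034, 0.0026, 0.249]
[-0.1319, -2.7907, 0.5421, 0.0039, 0.002, 0.3661]
t 12.23 pos [0.5747 0.27   0.3352] yawY 79.2 z [ 0.012  0.004 -1.   ] F [1.5 0.6 0.1] op 0.011 g 51.6 q [ 0.37  0.33  1.23 -0.    1.57 -1.01]
```

```bash
python3 -m creep '[[0.05,-0.1,-0.04,0,0,0.01,0],[0.1,-0.25,-0.04,0,0,0.02,0],[0.17,-0.4,-0.04,0,0,0.035,0],[0.22,-0.55,-0.04,0,0,0.05,0],[0.28,-0.7,-0.04,0,0,0.065,0],[0.32,-0.85,-0.04,0,0,0.08,0],[0.37,-1,-0.04,0,0,0.09,0],[0.37,-1,-0.04,0,0,0.09,0]]'; python3 w.py .42,-.12,.33,.65 .44,-.296,.30,.232
```

```text
t: 12.9
eef_pos: [0.4574, 0.0822, 0.3347]
ee_rot: [-0.74, -3.051, 0.008]
force: [-0.2, 0.7, -2.4]
opening: 0.0109
grip_force: 51.4
[-0.2968, -0.9844, 0.0287, -0.0018, -0.0, 0.1417]
[-0.789, -1.7201, 0.182, -0.0018, 0.0003, 0.2747]
t 12.9 pos [0.4574 0.0822 0.3347] yawY 62.7 z [-0.004 -0.004 -1.   ] F [-0.2  0.7 -2.4] op 0.0109 g 51.4 q [ 0.09  0.09  1.55 -0.    1.5  -1.  ]
```

```bash
python3 -m creep '[[-0.03,-0.12,0,0,0,0.02,0],[-0.07,-0.25,0,0,0,0.035,0],[-0.12,-0.4,0,0,0,0.055,0],[-0.16,-0.55,0,0,0,0.075,0],[-0.21,-0.7,0.01,0,0,0.1,0],[-0.26,-0.85,0.02,0,0,0.12,0],[-0.3,-0.98,0.03,0,0,0.14,0],[-0.3,-0.98,0.03,0,0,0.14,0]]'; python3 w.py .44,-.296,.28,.232 .4974,-.2827,.2235,.232
```

```text
t: 13.57
eef_pos: [0.425, -0.1195, 0.3284]
ee_rot: [-1.391, -2.816, 0.006]
force: [0.6, -0.1, -2.0]
opening: 0.0113
grip_force: 51.4
[-0.7464, -0.4757, 0.2449, -0.001, 0.0007, 0.134]
[-0.8676, -0.2064, 0.5266, -0.001, 0.0007, 0.134]
t 13.57 pos [ 0.425  -0.1195  0.3284] yawY 37.4 z [-0.002 -0.003 -1.   ] F [ 0.6 -0.1 -2. ] op 0.0113 g 51.4 q [-0.37  0.05  1.61 -0.    1.48 -1.02]
```

```bash
python3 -m creep '[[-0.1,-0.06,0.03,0,0,0.02,0],[-0.22,-0.14,0.07,0,0,0.04,0],[-0.35,-0.22,0.11,0,0,0.065,0],[-0.48,-0.3,0.15,0,0,0.09,0],[-0.6,-0.38,0.2,0,0,0.11,0],[-0.7,-0.45,0.23,0,0,0.13,0],[-0.746,-0.475,0.245,0,0,0.134,0],[-0.746,-0.475,0.245,0,0,0.134,0]]'; python3 w.py .4974,-.2827,.2235,.232
```

```text
t: 14.23
eef_pos: [0.4426, -0.2928, 0.2787]
ee_rot: [-1.942, -2.467, 0.001]
force: [-0.5, 1.0, -2.1]
opening: 0.0111
grip_force: 51.4
[-0.0154, 0.2784, 0.2757, -0.0004, -0.0003, 0.0017]
t 14.23 pos [ 0.4426 -0.2928  0.2787] yawY 13.6 z [-0.002  0.001 -1.   ] F [-0.5  1.  -2.1] op 0.0111 g 51.4 q [-0.66  0.22  1.53 -0.    1.39 -0.9 ]
```

```bash
python3 - <<'E'
from h import *
o=[]
for n,y,x in(("top",100,340),("scene",100,340)): o.append(bot.grab_frame(n)[y:y+300,x:x+300,::-1])
cv2.imwrite("pics/c4.png",cv2.resize(np.hstack(o),(800,400)))
E
```

```text
(no output)
```

View pics/c4.png

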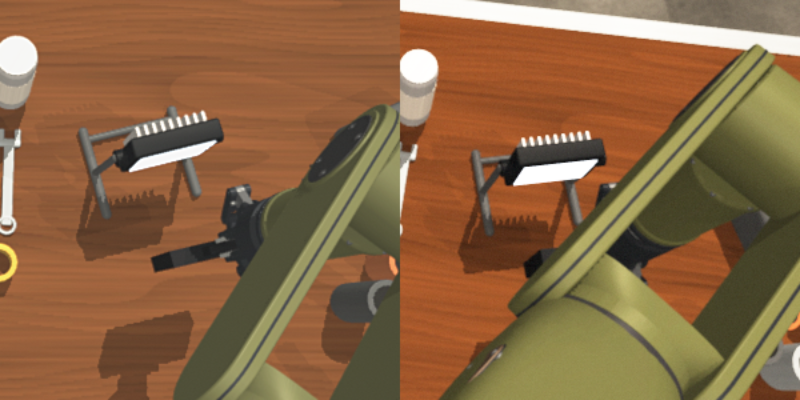

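```bash
python3 -m creep '[[0,0.04,0.05,0,0,0,0],[-0.01,0.08,0.1,0,0,0,0],[-0.015,0.12,0.14,0,0,0,0],[-0.015,0.17,0.18,0,0,0,0],[-0.015,0.21,0.22,0,0,0,0],[-0.015,0.25,0.25,0,0,0,0],[-0.015,0.278,0.275,0,0,0,0],[-0.015,0.278,0.275,0,0,0,0]]'; python3 -m creep '[[0,0,0,0,0,0,0],[0,0,0,0,0,0,0],[0,0,0,0,0,0,0],[0,0,0,0,0,0,0],[0,0,0,0,0,0,0],[0,0,0,0,0,0,0],[0,0,0,0,0,0,0],[0,0,0,0,0,0,0]]';python3 w.py .4974,-.2827,.2235,.232;python3 - <<'E'
from h import *
o=[bot.grab_frame("top")[:,:,::-1],bot.grab_frame("scene")[:,:,::-1]]
a=np.hstack([q[90:310,340:560] for q in o]); b=np.hstack([q[90:310,100:320] for q in o])
cv2.imwrite("pics/c5.png",cv2.resize(np.vstack([a,b]),(600,600)))
E
```

```text
t: 15.0
eef_pos: [0.4983, -0.2803, 0.2235]
ee_rot: [-1.938, -2.47, -0.0]
force: [-0.4, -0.4, -2.7]
opening: 0.0111
grip_force: 51.4
t: 15.67
eef_pos: [0.4972, -0.2812, 0.2253]
ee_rot: [1.941, 2.47, 0.0]
force: [-0.5, 0.7, -1.6]
opening: 0.0109
grip_force: 51.4
[-0.0075, -0.001, 0.0088, 0.0001, 0.0001, 0.0021]
t 15.67 pos [ 0.4972 -0.2812  0.2253] yawY 13.7 z [ 0. -0. -1.] F [-0.5  0.7 -1.6] op 0.0109 g 51.4 q [-0.59  0.31  1.54 -0.    1.29 -0.83]
```

View pics/c5.png

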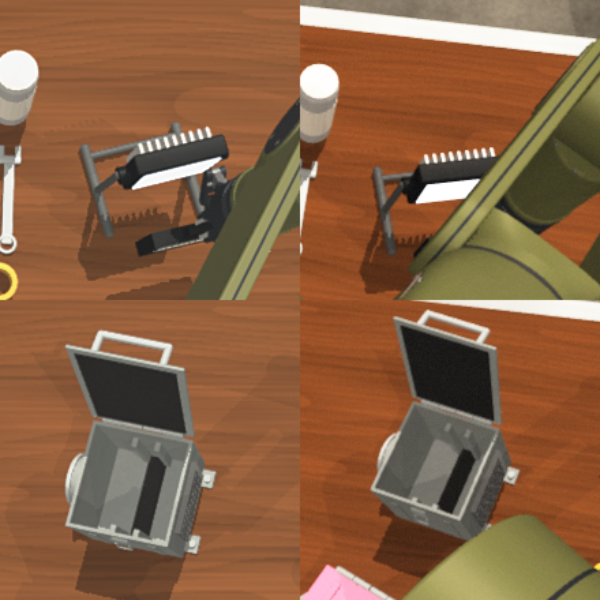

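```bash
python3 - <<'E'
from h import *
x=np.array([-.23,.973,0]);y=np.array([.973,.23,0]);c=np.array([.4972,-.2812,0])
for b in(.011,-.011):
  for z in(.2125,.1175):
    p=c+.07*x+b*y; p[2]=z; u,v=proj("top",p); print((u-340)*300/220,(v-90)*300/220)
E
```

```text
149.8142742883251 233.039605824754
133.49608690525574 242.39309910850017
154.26512944610116 249.07631303479636
137.48804661553706 257.0182577114907
```

The held filter's end shows at about (140,245) in the crop, where it should be. The flap is open, and the box is empty apart from the dark grille opening in its side wall.

```bash
python3 -c "from station import bot; print(bot.hand_in())"
```

```text
the job is handed in; nothing more can be done
None
```

I handed the job in with the flap swung back past upright and the filter held upright, square to the lamp and about 90 mm in front of its glass; the hand-in call returned no verdict.

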